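# Gauge the wide tamper in the taper slot and set the cursor

### The arm

A 6-joint arm with a two-finger parallel gripper is mounted at the origin on the work surface. World frame = base frame: x ahead of the robot, y to its left, z up, the work surface at z = 0. Lengths are in m, angles in rad, forces in N, time in s.
With the tool pointing down it reaches from about 0.25 to 0.8 m from the base axis. Payload 8.5 kg.
Tool frame: the origin (TCP) lies midway between the tips of the shut fingers; the grasp point (between the pads) lies 19 mm behind it (bot.hold_point_z is the distance from the TCP to the grasp point, in m); z points along the fingers, y is the line along which they close (so a half turn about z gives the same grasp; the last joint's range is limited). The gripper opens to 85 mm and grips with 20 to 120 N. Pads are 22 mm wide; open, the fingers measure 114 mm over their backs; the gripper's body (76 mm by 85 mm) begins 54 mm behind the grasp point. The pads swing forward as they close: fully open they stand 13 mm farther back than shut.
Start: joints at [-1.25, 0.238, -0.013, 1.319, 0, 1.571], TCP at [0.166, -0.498, 0.231] pointing down, gripper open.
Joint ranges: [-2.66, 2.66], [-1.03, 1.9], [-1.14, 1.46], [-1.82, 2.27], [-1.45, 1.34], [-3.14, 3.14]. Speed limits (rad/s): [2.22, 2.22, 2.79, 3.14, 3.14, 3.14].

### API

Orientations are given as a unit quaternion [w, x, y, z].
In Python, from bench import get_obs, vision, order, bot gives the robot as it stands.
- The arm moves only by the tool play_rows, never from a script. Its arguments are lists of equal length, an entry for each row: "slide": the shift along the tool's x, y, z in cm, a list of three; "dr": the turn, a rotation vector about the tool's x, y, z in degrees, a list of three. A call has 1 to 10 rows; each row is the pose to reach, as a shift and turn from the pose commanded when the call began, along the tool's axes at that moment; what a row does not reach only later rows make up. A row lasts 1/12 s, in which the tool goes at most 41.7 mm and 7.16 degrees, less where a joint would pass 70% of its speed; a pose out of reach is approached as far as the arm can. A call with a gripper value outside its range is refused whole. "hand" is the opening, from 0 (shut) to 1 (fully open), set as the call begins (left out, the last holds). The fingers move at their own pace and stop on an object; "squeeze" is the grip in N (left out, the last holds). Time passes only in rows, so rows that repeat a pose let the fingers close. It gives the time, the measured TCP pose, the force, the opening and the grip force at its end, in the units of the state.
- get_obs(): the state, without advancing time (a new reading comes with each control period).
- vision.grab_frame(name): name is "scene" or "side" or "wrist"; returns (picture, depth): 400x640x3 uint8, red, green, blue; 400x640 float32, m along the optical axis (not along the pixel's ray), 0 where there is no reading.
- vision.get_calibration(name): a dict with "fx", "fy", "cx", "cy" (pixels), "eye" and "rotation" of the camera in the world. Camera axes: x right, y down, z forward; pixel columns grow to the right and rows downward; lengths in m; the calibration is good to about 2 mm. A picture is of the moment at which its call begins: read the wrist's pose just before it. get_calibration takes no time and is no camera call; for the wrist camera it gives the pose at the moment of the call.
- order.close_job(): hands the job in; it is judged then, once.
The state is a dict: "t": time; "q": joint angles; "qvel": joint speeds; "joint_efforts": joint torques, N m; "position": TCP position; "ee_rot": TCP orientation; "force": force on the tool from outside, world axes, zero at the start; "wrist_torque": the same for the moment, N m; "grip_width": finger opening in m; "grasp_force": force on a finger pad.
Only numpy, scipy, OpenCV 4.12 (cv2) and the standard library are available. Lean on these libraries where they do the work, as an engineer would, in place of code of your own. Each camera call takes 0.05 s, during which the arm holds its last target. There are 200 camera calls.

### The job

Check the size of the wide-footed coffee tamper: stand it on the taper gauge in the wide mouth of the slot, slide it along the slot towards the narrow end until it wedges between the bars, and leave it standing there. Then slide the gauge's cursor along its track until its pointer is level with the middle of the tamper, and let go. Leave the narrow-footed tamper where it is.

Things in the scene. Friction and masses are not known exactly. Their poses are not given: they have to be found in the camera images.
- wide_tamper: Loose upright coffee tamper, 0.25 to 0.45 kg: round steel foot 58 mm across and 14 mm thick, thin neck, dark wooden cylindrical handle 33 mm across from 38 to 85 mm above the underside (grip it there, from above). Origin: centre of the underside, z up; being round, its yaw means nothing. Starts on the counter right of the gauge; it or the narrow one may be the nearer.
- narrow_tamper: Bystander, not to be moved: the same tamper with a foot only 45 mm across; heights and handle are the same. Origin: centre of the underside.
- gauge: Fixed steel plate, top 8 mm above counter, y -105 to 65 mm, x -100 to 100; two bars on it, 14 mm thick, tops at 30 mm. Origin: counter level, middle of the slot between the bars. x: along the slot, wide mouth (-x) to narrow end (+x); z up. Slot symmetric about x, 84 mm wide at x = -90, evenly down to 40 mm at x = 90. The 58 mm foot meets both bars near x = 15 and then stays wedged by friction.
- cursor (a joint): Steel cursor on the gauge's straight track outside the -y bar: 0 to 0.15 m, growing to +x; about 1.5 N moves it, it stays where left. Its middle is at gauge x = -75 mm + value, y = -78 mm. Upright grip 14 mm along x, 24 along y, 20 to 52 mm above the counter: pinch along x from above or push. A thin pointer at its middle reaches over the bar. Starts beside the mouth half.
Things that resemble listed ones, but are neither listed nor needed, are in the scene too. Leave any green, orange or yellow look-alike of the wide_tamper alone.

How it is judged:
By the outcome, as a careful person would: the job done as asked, in the order asked, and still so for the second after the job is handed in, with the robot touching nothing.
It also fails if it takes over 48 s, if anything falls off the work surface, if the arm or the gripper's body presses on something with over 40 N, if the wrist force passes 120 N, or if a joint passes its speed limit or range.

## Working session

There is one attempt and no reset: what is moved stays moved. The work goes in short steps, Python scripts to look and compute and a tool call to move; the robot and the scene stay as the last step left them, time stands still between calls to the robot, and variables do not carry over. Pictures are saved under pics/ and viewed, at most 10 in all, crops included, and the job is handed in when it is done.

Besides the shell and the picture viewer there is one more tool, called as name(argument=value, ...) on one line, values as JSON. play_rows: Moves the arm, as the interface text tells. Its arguments: {"type":"object","properties":{"slide":{"type":"array"},"dr":{"type":"array"},"hand":{"type":"number"},"squeeze":{"type":"number"}},"required":["slide","dr"]}

```bash
mkdir -p pics; cat > h.py <<'E'
import numpy as np,cv2
from bench import get_obs,vision,order,bot
def snap(n,f):
    c=vision.get_calibration(n); p,d=vision.grab_frame(n)
    cv2.imwrite(f'pics/{f}.png',cv2.cvtColor(p,cv2.COLOR_RGB2BGR)); np.savez(f'pics/{f}.npz',p=p,d=d,**{k:np.array(v) for k,v in c.items()})
def world(f,u,v,z=None):
    a=np.load(f'pics/{f}.npz'); r=np.array([(u-a['cx'])/a['fx'],(v-a['cy'])/a['fy'],1.]); e=a['eye']; R=a['rotation']
    if R.shape!=(3,3): from scipy.spatial.transform import Rotation as Q; R=Q.from_quat(np.r_[R[1:],R[0]]).as_matrix()
    w=R@r
    return e+w*(a['d'][int(v),int(u)] if z is None else (z-e[2])/w[2])
E
python3 - <<'E'
from h import *
snap('scene','s1');snap('side','d1')
o=get_obs();print(o['t'],o['position'],o['ee_rot'])
for n in('scene','side'):print(vision.get_calibration(n))
E
```

```text
0.1 [ 0.16543213 -0.49785671  0.23070939] [-6.74014796e-04  9.87161815e-01  1.59721902e-01 -1.07205775e-04]
{'fx': 500.87537097267904, 'fy': 500.87537097267904, 'cx': 318.53489292413445, 'cy': 196.23476095551857, 'eye': array([ 0.90675548, -0.73766988,  0.64536787]), 'rotation': array([-0.41742709,  0.86612919,  0.24527034, -0.12416648])}
{'fx': 408.29240073602983, 'fy': 408.29240073602983, 'cx': 315.2968233633321, 'cy': 208.08793291316925, 'eye': array([0.47228715, 0.50571528, 0.39422   ]), 'rotation': array([ 0.02034286, -0.00968134,  0.86405069, -0.50290044])}
```

View pics/s1.png

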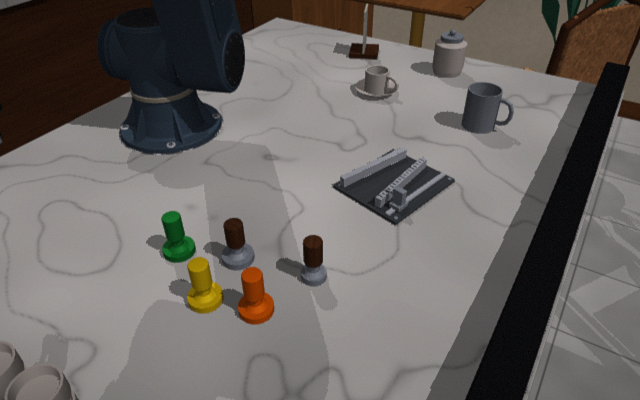

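View pics/d1.png

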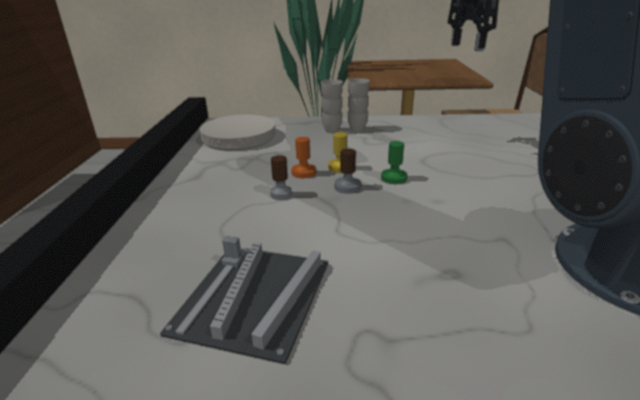

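The scene picture shows two dark-handled tampers, at about (237,245) and (313,262). The green, yellow and orange ones are look-alikes. The foot at (237,257) is wider (about 33 px against 26 px), so it fits wide_tamper. I'll confirm this in a crop and enlarge the gauge as well.

```bash
python3 - <<'E'
from h import *
s=cv2.imread('pics/s1.png')
a=cv2.resize(s[205:325,150:350],None,fx=4,fy=4,interpolation=2)[:, :800]
b=cv2.resize(s[140:230,320:470],None,fx=5,fy=5,interpolation=2)
cv2.imwrite('pics/c1.png',a);cv2.imwrite('pics/c2.png',b)
for n,u,v in(('wide top',234,223),('narrow top',313,240)):print(n,world('s1',u,v,.085),world('s1',u,v))
E
```

```text
wide top [ 0.44379832 -0.27586446  0.085     ] [ 0.44338738 -0.27545454  0.08450259]
narrow top [ 0.58051451 -0.24165825  0.085     ] [ 0.57992661 -0.24076442  0.0839902 ]
```

View pics/c1.png

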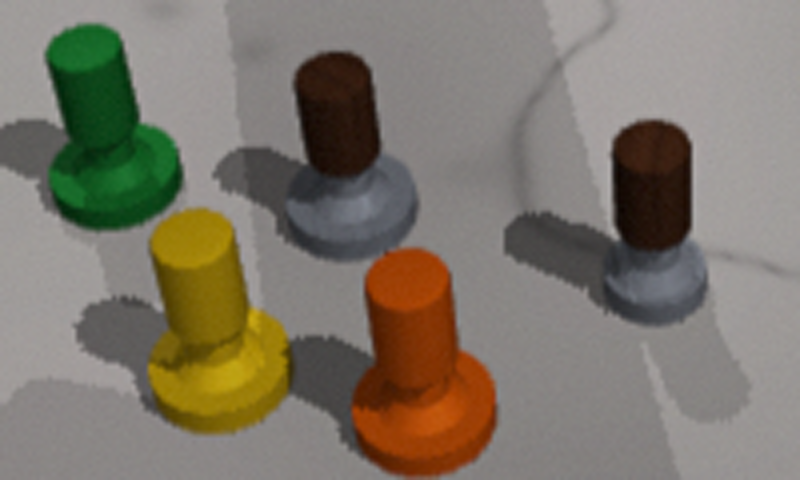

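View pics/c2.png

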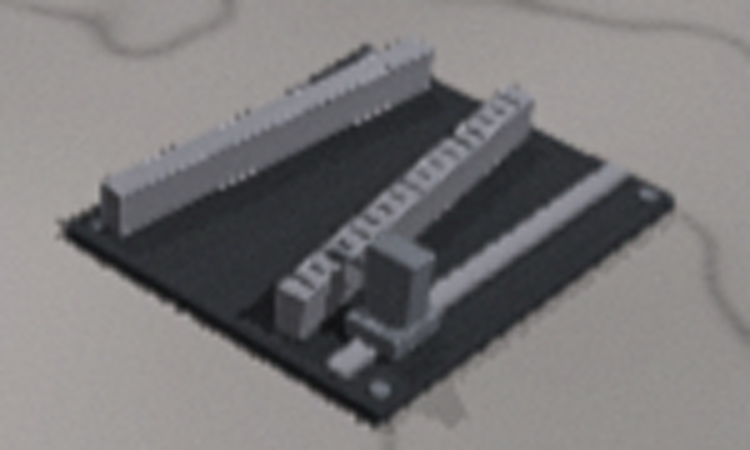

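```bash
cat >> h.py <<'E'
def fit(A,B):
    A=np.array(A,float);B=np.array(B)[:,:2];a=A.mean(0);b=B.mean(0)
    U=((A[:,0]-a[0])+1j*(A[:,1]-a[1]));V=((B[:,0]-b[0])+1j*(B[:,1]-b[1]))
    y=np.angle((U.conj()*V).sum());R=np.array([[np.cos(y),-np.sin(y)],[np.sin(y),np.cos(y)]])
    return y,b-R@a,R,np.round(((R@(A-a).T).T+b-B)*1000,1)
E
python3 - <<'E'
from h import *
px=lambda u,v:(320+u/5-.4,140+v/5-.4)
L=[(-.1,.065),(-.1,-.105),(.1,-.105),(.1,.065)]
P=[(62,222),(380,412),(675,195),(370,43)]
W=[world('s1',*px(*p),.008) for p in P]
y,t,R,r=fit(L,W);print(np.degrees(y),t,r)
g=lambda p:R.T@(p[:2]-t)
for n,p,z in(('bar+ inner mouth (-.09,.042)',(125,188),.03),('bar- inner mouth(-.09,-.042)',(275,283),.03),('cursor top corners',(372,238),.052),('',(434,256),.052),('',(408,265),.052)):print(n,g(world('s1',*px(*p),z))*1000)
w=np.array([.4438,-.2759]);print('wide in gauge',g(w))
for x in(-.075,.015):print(x,t+R@[x,0])
from scipy.spatial.transform import Rotation as Q
q=get_obs()['ee_rot'];print(Q.from_quat(np.r_[q[1:],q[0]]).as_matrix().round(3), bot.hold_point_z)
E
```

```text
75.67945490047329 [0.56674226 0.07329446] [[ 1.1  0. ]
 [-0.7 -0.8]
 [ 1.   0. ]
 [-1.4  0.8]]
bar+ inner mouth (-.09,.042) [-85.82151614  43.71244513]
bar- inner mouth(-.09,-.042) [-89.42734822 -41.92310207]
cursor top corners [-63.10563105 -67.16292713]
 [-54.97924384 -91.228603  ]
 [-66.53924389 -87.7776414 ]
wide in gauge [-0.36875331  0.03275007]
-0.075 [0.54819128 0.00062493]
0.015 [0.57045246 0.08782837]
[[ 0.949  0.315 -0.   ]
 [ 0.315 -0.949  0.001]
 [ 0.    -0.001 -1.   ]] 0.0187
```

The crop confirms it: wide_tamper is the one with its foot at crop (350,200), about 130 px wide. The narrow one's foot is about 100 px wide, at (655,275). The gauge yaw is about 75.7° with its origin at (0.567, 0.073), and the mouth faces the robot's right. I'll move above the wide tamper while turning towards the gauge axis; I chose the turn direction that keeps q6 in range.

play_rows(slide=[[3.3, -1.2, 0], [6.7, -2.5, 0], [10, -3.7, 0], [13.4, -4.9, 0], [16.7, -6.1, 0], [20, -7.4, 0], [23.4, -8.6, 0], [26.7, -9.8, 0], [30, -11.1, 0], [33.4, -12.3, 0]], dr=[[0, 0, -7], [0, 0, -14], [0, 0, -21], [0, 0, -28], [0, 0, -35], [0, 0, -42], [0, 0, -49], [0, 0, -56], [0, 0, -63], [0, 0, -70]], hand=1, squeeze=40)

```text
t: 0.93
position: [0.4446, -0.2746, 0.2311]
ee_rot: [-0.0, 0.715, 0.699, -0.0]
force: [1.1, -1.4, -0.5]
grip_width: 0.0856
grasp_force: 0.0
```

play_rows(slide=[[0, 0, 0], [0, 0, 0], [0, 0, 0], [0, 0, 0], [0, 0, 0], [0, 0, 0], [0, 0, 0], [0, 0, 0], [0, 0, 0], [0, 0, 0]], dr=[[0, 0, -7], [0, 0, -14], [0, 0, -21], [0, 0, -28], [0, 0, -35], [0, 0, -42], [0, 0, -49], [0, 0, -56], [0, 0, -63], [0, 0, -70]])

```text
t: 1.77
position: [0.4435, -0.276, 0.2309]
ee_rot: [-0.0, 0.185, 0.983, 0.0]
force: [0.6, 0.3, 0.1]
grip_width: 0.0857
grasp_force: 0.0
```

play_rows(slide=[[0, 0, 0], [0, 0, 0]], dr=[[0, 0, -7], [0, 0, -7.3]])

```text
t: 1.93
position: [0.4435, -0.276, 0.231]
ee_rot: [-0.0, 0.122, 0.993, 0.0]
force: [-0.3, 0.8, 0.6]
grip_width: 0.0853
grasp_force: 0.0
```

```bash
cat >> h.py <<'E'
GR=np.array([[0.2473,-0.9689],[0.9689,0.2473]]);GT=np.array([0.5667,0.0733])
def rel(p):
    "world xyz target -> tool shift cm"
    from scipy.spatial.transform import Rotation as Q
    o=get_obs();q=o['ee_rot'];M=Q.from_quat(np.r_[q[1:],q[0]]).as_matrix()
    return (M.T@(np.array(p)-o['position'])*100).round(2)
E
python3 - <<'E'
from h import *
snap('wrist','w1');o=get_obs();print(o['t'],o['position'],o['q'])
from scipy.spatial.transform import Rotation as Q
q=o['ee_rot'];print(Q.from_quat(np.r_[q[1:],q[0]]).as_matrix().round(3))
for n,u,v in(('g',172,213),('y',199,262),('o',252,272)):print(n,world('s1',u,v,.085))
E
```

```text
1.9833 [ 0.44355569 -0.27601454  0.23100214] [-5.56686523e-01  2.34426050e-01 -1.92745063e-02  1.31783456e+00
  8.11630640e-05 -3.05574939e-01]
[[-0.969  0.248 -0.001]
 [ 0.248  0.969  0.   ]
 [ 0.001  0.    -1.   ]]
g [ 0.33460138 -0.31142882  0.085     ]
y [ 0.45586777 -0.37533178  0.085     ]
o [ 0.539181   -0.34913674  0.085     ]
```

View pics/w1.png

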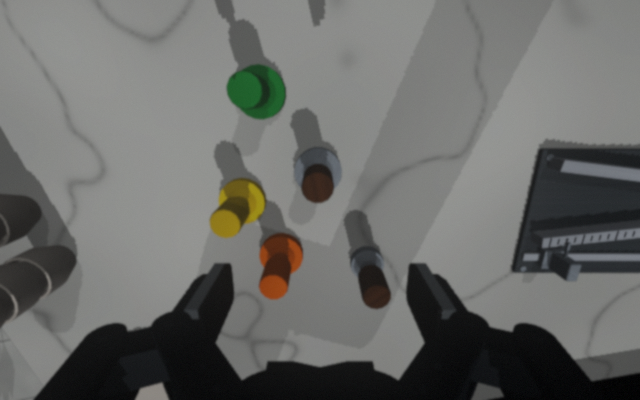

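The wrist view is as expected: the wide tamper is at (317,185), in the gripper's symmetry plane, with yellow (228,220), orange (275,285) and narrow (375,290) clear of the fingers. I'll check the position, then descend.

```bash
python3 - <<'E'
from h import *
print(world('w1',317,185,.085),world('w1',317,185),world('w1',374,293,.085))
print(rel([.4437,-.2758,.044]))
E
```

```text
[ 0.43792361 -0.27761701  0.085     ] [ 0.43740473 -0.27746922  0.08701945] [ 0.57384252 -0.24635371  0.085     ]
[-0.02  0.02 18.7 ]
```

play_rows(slide=[[0, 0, 3.5], [0, 0, 7], [0, 0, 10.5], [0, 0, 13], [0, 0, 15], [0, 0, 16.5], [0, 0, 17.7], [0, 0, 18.5], [0, 0, 18.7], [0, 0, 18.7]], dr=[[0, 0, 0], [0, 0, 0], [0, 0, 0], [0, 0, 0], [0, 0, 0], [0, 0, 0], [0, 0, 0], [0, 0, 0], [0, 0, 0], [0, 0, 0]])

```text
t: 2.82
position: [0.4435, -0.276, 0.044]
ee_rot: [-0.0, 0.126, 0.992, 0.0]
force: [-0.1, -0.4, -0.2]
grip_width: 0.0851
grasp_force: 0.0
```

play_rows(slide=[[0, 0, 0], [0, 0, 0], [0, 0, 0], [0, 0, 0], [0, 0, 0], [0, 0, 0], [0, 0, 0], [0, 0, 0], [0, 0, 0], [0, 0, 0]], dr=[[0, 0, 0], [0, 0, 0], [0, 0, 0], [0, 0, 0], [0, 0, 0], [0, 0, 0], [0, 0, 0], [0, 0, 0], [0, 0, 0], [0, 0, 0]], hand=0, squeeze=40)

```text
t: 3.65
position: [0.4441, -0.2767, 0.0448]
ee_rot: [0.001, 0.125, 0.992, -0.0]
force: [0.1, -2.4, 6.2]
grip_width: 0.0321
grasp_force: 41.8
```

play_rows(slide=[[0, 0, -1.5], [0, 0, -3.5], [0, 0, -5.5], [0, 1, -6], [-0.3, 3.5, -6], [-0.7, 6.5, -6], [-1.1, 9.7, -6], [-1.5, 13, -6], [-1.9, 16.2, -6], [-2.3, 19.5, -6]], dr=[[0, 0, 0], [0, 0, 0], [0, 0, 0], [0, 0, 0], [0, 0, 0], [0, 0, 0], [0, 0, 0], [0, 0, 0], [0, 0, 0], [0, 0, 0]])

```text
t: 4.48
position: [0.5136, -0.0906, 0.1032]
ee_rot: [-0.001, 0.125, 0.992, 0.0]
force: [-0.1, -0.6, -4.5]
grip_width: 0.0323
grasp_force: 41.8
```

play_rows(slide=[[-0.4, 3, 0], [-0.7, 5.5, 0], [-0.9, 7.3, 0], [-1.0, 8.5, 0], [-1.0, 8.9, 0], [-1.0, 8.9, 0], [-1.0, 8.9, 0]], dr=[[0, 0, 0], [0, 0, 0], [0, 0, 0], [0, 0, 0], [0, 0, 0], [0, 0, 0], [0, 0, 0]])

```text
t: 5.07
position: [0.5452, -0.0095, 0.1039]
ee_rot: [-0.001, 0.125, 0.992, -0.0]
force: [-0.2, -0.4, -3.3]
grip_width: 0.0322
grasp_force: 41.4
```

```bash
python3 - <<'E'
from h import *
snap('scene','s2');snap('side','d2')
o=get_obs();print(o['t'],o['position'],GR.T@(o['position'][:2]-GT),o['grip_width'],o['force'])
s=cv2.imread('pics/s2.png');d=cv2.imread('pics/d2.png')
a=cv2.resize(s[110:240,320:470],None,fx=2.6,fy=2.6,interpolation=2);b=cv2.resize(d[200:370,150:350],(400,338),interpolation=2)
cv2.imwrite('pics/c3.png',np.hstack([a[:338],b]))
E
```

```text
5.1667 [ 0.5454134  -0.01006452  0.10415719] [-8.60360593e-02  8.54066254e-06] 0.03225666004432966 [-0.13912137 -0.38935683 -4.18885098]
```

View pics/c3.png

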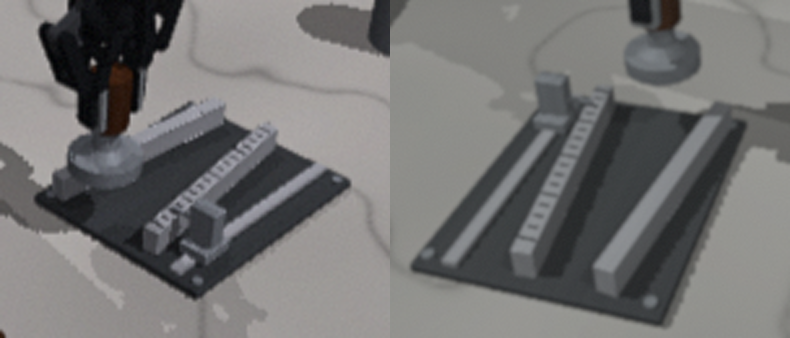

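The left half shows the foot over the mouth, centred between the bars, and the cursor is at (208,220). The right half, from the side, agrees. Next I'll lower it onto the plate.

play_rows(slide=[[0, 0.8, 0.5], [0, 1.6, 1.5], [0, 1.6, 2.7], [0, 1.6, 3.7], [0, 1.6, 4.4], [0, 1.6, 4.7], [0, 1.6, 4.9], [0, 1.6, 5.0], [0, 1.6, 5.1], [0, 1.6, 5.1]], dr=[[0, 0, 0], [0, 0, 0], [0, 0, 0], [0, 0, 0], [0, 0, 0], [0, 0, 0], [0, 0, 0], [0, 0, 0], [0, 0, 0], [0, 0, 0]])

```text
t: 6.0
position: [0.5501, 0.0063, 0.0535]
ee_rot: [0.0, 0.125, 0.992, 0.0]
force: [0.4, 0.1, -5.2]
grip_width: 0.0322
grasp_force: 41.4
```

play_rows(slide=[[0, 0, 0.05], [0, 0, 0.1], [0, 0, 0.1], [0, 0, 0.1]], dr=[[0, 0, 0], [0, 0, 0], [0, 0, 0], [0, 0, 0]])

```text
t: 6.33
position: [0.5502, 0.0063, 0.0528]
ee_rot: [0.0, 0.125, 0.992, 0.0]
force: [-1.1, -1.9, 1.4]
grip_width: 0.0321
grasp_force: 41.7
```

It's standing on the plate. Now I'll slide it along the slot with a light grip.

play_rows(slide=[[0, 0.4, 0], [0, 1.1, 0], [0, 1.9, 0], [0, 2.7, 0], [0, 3.5, 0], [0, 4.3, 0], [0, 5.1, 0], [0, 5.8, 0], [0, 6.3, 0], [0, 6.6, 0]], dr=[[0, 0, 0], [0, 0, 0], [0, 0, 0], [0, 0, 0], [0, 0, 0], [0, 0, 0], [0, 0, 0], [0, 0, 0], [0, 0, 0], [0, 0, 0]], squeeze=25)

```text
t: 7.17
position: [0.5667, 0.0698, 0.0529]
ee_rot: [0.001, 0.125, 0.992, -0.001]
force: [-1.3, -8.3, 5.2]
grip_width: 0.032
grasp_force: 43.1
```

play_rows(slide=[[0, 0.2, 0], [0, 0.4, 0], [0, 0.6, 0], [0, 0.8, 0], [0, 1, 0], [0, 1, 0]], dr=[[0, 0, 0], [0, 0, 0], [0, 0, 0], [0, 0, 0], [0, 0, 0], [0, 0, 0]])

```text
t: 7.67
position: [0.5699, 0.079, 0.053]
ee_rot: [0.001, 0.125, 0.992, -0.001]
force: [2.0, -6.6, 2.4]
grip_width: 0.0322
grasp_force: 42.9
```

play_rows(slide=[[0, 0.1, 0], [0, 0.2, 0], [0, 0.3, 0], [0, 0.4, 0], [0, 0.4, 0]], dr=[[0, 0, 0], [0, 0, 0], [0, 0, 0], [0, 0, 0], [0, 0, 0]])

```text
t: 8.08
position: [0.5711, 0.0825, 0.0531]
ee_rot: [0.002, 0.125, 0.992, -0.001]
force: [2.8, -8.9, 1.6]
grip_width: 0.0324
grasp_force: 43.0
```

play_rows(slide=[[0, 0.1, 0], [0, 0.2, 0], [0, 0.3, 0], [0, 0.3, 0]], dr=[[0, 0, 0], [0, 0, 0], [0, 0, 0], [0, 0, 0]])

```text
t: 8.42
position: [0.572, 0.0853, 0.0531]
ee_rot: [0.002, 0.125, 0.992, -0.001]
force: [3.3, -8.4, 0.3]
grip_width: 0.0321
grasp_force: 43.2
```

play_rows(slide=[[0, 0.1, 0], [0, 0.2, 0], [0, 0.3, 0], [0, 0.3, 0]], dr=[[0, 0, 0], [0, 0, 0], [0, 0, 0], [0, 0, 0]])

```text
t: 8.75
position: [0.5726, 0.0871, 0.0531]
ee_rot: [0.002, 0.125, 0.992, -0.003]
force: [2.7, -14.9, 4.1]
grip_width: 0.0323
grasp_force: 44.6
```

play_rows(slide=[[0, 0.1, 0], [0, 0.2, 0], [0, 0.2, 0]], dr=[[0, 0, 0], [0, 0, 0], [0, 0, 0]])

```text
t: 9.0
position: [0.5728, 0.0878, 0.0533]
ee_rot: [0.002, 0.126, 0.992, -0.004]
force: [1.6, -19.7, 6.8]
grip_width: 0.0321
grasp_force: 46.3
```

play_rows(slide=[[0, 0.1, 0], [0, 0.2, 0], [0, 0.2, 0]], dr=[[0, 0, 0], [0, 0, 0], [0, 0, 0]])

```text
t: 9.25
position: [0.5729, 0.0882, 0.0534]
ee_rot: [0.002, 0.126, 0.992, -0.005]
force: [-0.6, -26.3, 8.9]
grip_width: 0.0317
grasp_force: 48.4
```

play_rows(slide=[[0, -0.15, 0], [0, -0.3, 0], [0, -0.4, 0], [0, -0.4, 0]], dr=[[0, 0, 0], [0, 0, 0], [0, 0, 0], [0, 0, 0]])

```text
t: 9.58
position: [0.5727, 0.0876, 0.0532]
ee_rot: [0.002, 0.125, 0.992, -0.002]
force: [3.2, -10.7, 3.4]
grip_width: 0.032
grasp_force: 44.3
```

play_rows(slide=[[0, 0, 0], [0, 0, 0], [0, 0, 0], [0, 0, 0], [0, 0, 0], [0, 0, 0], [0, 0, 0], [0, 0, 0]], dr=[[0, 0, 0], [0, 0, 0], [0, 0, 0], [0, 0, 0], [0, 0, 0], [0, 0, 0], [0, 0, 0], [0, 0, 0]], hand=0.8)

```text
t: 10.25
position: [0.5711, 0.0898, 0.0523]
ee_rot: [-0.0, 0.125, 0.992, 0.0]
force: [0.5, 0.0, 0.2]
grip_width: 0.0684
grasp_force: 0.0
```

play_rows(slide=[[0, 0, -0.5], [0, 0, -1.5], [0, 0, -3], [0, 0, -5], [0, 0, -7], [0, 0, -9], [0, 0, -10.5], [0, 0, -11], [0, 0, -11]], dr=[[0, 0, 0], [0, 0, 0], [0, 0, 0], [0, 0, 0], [0, 0, 0], [0, 0, 0], [0, 0, 0], [0, 0, 0], [0, 0, 0]])

```text
t: 11.0
position: [0.572, 0.0899, 0.1643]
ee_rot: [0.002, 0.125, 0.992, 0.001]
force: [0.4, 0.4, -0.1]
grip_width: 0.0681
grasp_force: 0.0
```

```bash
python3 - <<'E'
from h import *
snap('scene','s3')
o=get_obs();print(o['t'],o['position'],GR.T@(o['position'][:2]-GT))
s=cv2.imread('pics/s3.png')
cv2.imwrite('pics/c4.png',cv2.resize(s[115:235,320:470],None,fx=5,fy=5,interpolation=2))
E
```

```text
11.05 [0.57142142 0.08974128 0.16291281] [ 0.01709756 -0.00050866]
```

View pics/c4.png

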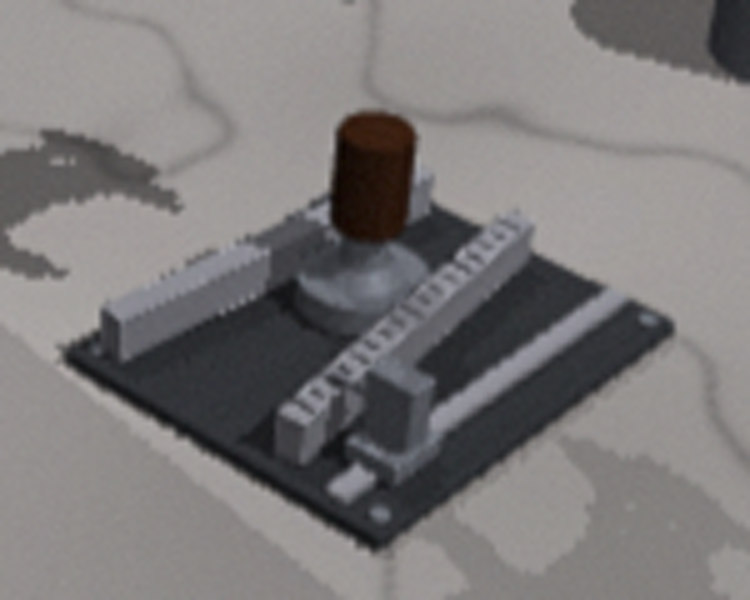

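The tamper stands wedged in the slot with its foot around crop (362,285). The cursor grip is at crop (400,405), still at its start. Next I'll check the tamper's lean and work out the cursor approach.

```bash
python3 - <<'E'
from h import *
px=lambda u,v:(320+u/5-.4,115+v/5-.4)
g=lambda p:(GR.T@(p[:2]-GT)*1000).round(1)
print('top',g(world('s3',*px(376,132),.093)),'foot L/R rim',g(world('s3',*px(295,288),.018)),g(world('s3',*px(436,270),.022)))
print('cursor',[g(world('s3',*px(*p),.052)) for p in((366,362),(435,382),(400,392))])
print(rel(np.r_[GT+GR@[-.060,-.078],.10]),rel(np.r_[GT+GR@[.0155,-.078],.1]))
E
```

```text
top [15.6 -0.1] foot L/R rim [-8.9 16.3] [ 39.8 -20.9]
cursor [array([-64.3, -65.2]), array([-55.2, -91.9]), array([-69.7, -86.5])]
[-7.74 -7.71  6.3 ] [-7.74 -0.16  6.3 ]
```

The tamper is upright at gauge x ≈ 15.5 mm. Now to the cursor.

play_rows(slide=[[-1.5, -1.5, 0], [-3.5, -3.5, 0], [-5.5, -5.5, 0], [-7.2, -7.2, 0], [-7.7, -7.7, 0], [-7.7, -7.7, 2], [-7.7, -7.7, 4.5], [-7.7, -7.7, 7], [-7.7, -7.7, 8], [-7.7, -7.7, 8]], dr=[[0, 0, 0], [0, 0, 0], [0, 0, 0], [0, 0, 0], [0, 0, 0], [0, 0, 0], [0, 0, 0], [0, 0, 0], [0, 0, 0], [0, 0, 0]])

```text
t: 11.88
position: [0.6243, -0.0036, 0.079]
ee_rot: [-0.003, 0.125, 0.992, -0.0]
force: [-0.8, 1.0, -0.8]
grip_width: 0.0684
grasp_force: 0.0
```

```bash
python3 - <<'E'
from h import *
snap('scene','s4')
o=get_obs();print(o['t'],o['position'],GR.T@(o['position'][:2]-GT))
s=cv2.imread('pics/s4.png')
cv2.imwrite('pics/c5.png',cv2.resize(s[115:235,320:470],None,fx=5,fy=5,interpolation=2))
E
```

```text
11.9333 [ 0.62547146 -0.00363734  0.08102349] [-0.06001041 -0.07597027]
```

View pics/c5.png

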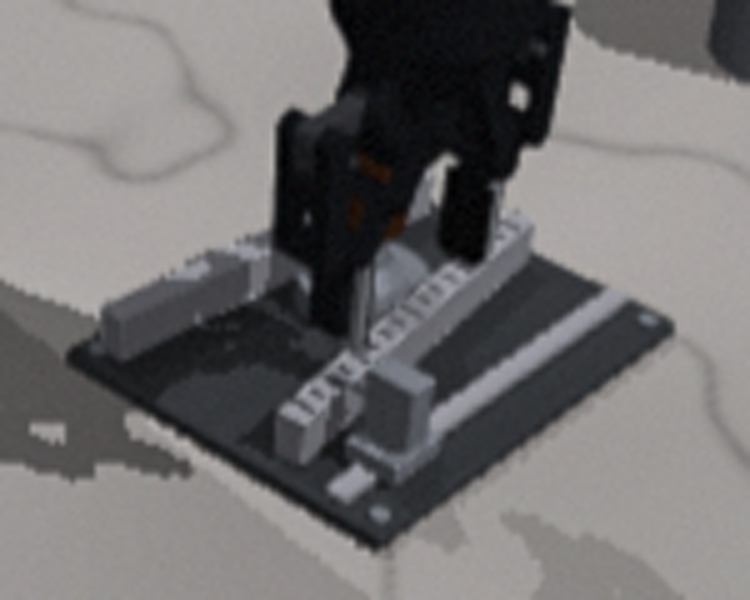

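The fingers straddle the cursor grip at crop (400,400), and the tamper is clear. I'll descend and pinch.

play_rows(slide=[[-0.2, 0, 1.5], [-0.2, 0, 3], [-0.2, 0, 4.2], [-0.2, 0, 5], [-0.2, 0, 5.3], [-0.2, 0, 5.3]], dr=[[0, 0, 0], [0, 0, 0], [0, 0, 0], [0, 0, 0], [0, 0, 0], [0, 0, 0]])

```text
t: 12.43
position: [0.6288, -0.0043, 0.0296]
ee_rot: [0.0, 0.125, 0.992, 0.0]
force: [1.0, 0.5, 0.1]
grip_width: 0.0681
grasp_force: 0.0
```

play_rows(slide=[[0, 0, 0], [0, 0, 0], [0, 0, 0], [0, 0, 0], [0, 0, 0], [0, 0, 0], [0, 0, 0], [0, 0, 0], [0, 0, 0], [0, 0, 0]], dr=[[0, 0, 0], [0, 0, 0], [0, 0, 0], [0, 0, 0], [0, 0, 0], [0, 0, 0], [0, 0, 0], [0, 0, 0], [0, 0, 0], [0, 0, 0]], hand=0, squeeze=25)

```text
t: 13.27
position: [0.629, -0.0045, 0.0299]
ee_rot: [0.0, 0.125, 0.992, 0.0]
force: [-1.1, 0.3, 6.2]
grip_width: 0.0133
grasp_force: 30.1
```

```bash
python3 - <<'E'
from h import *
o=get_obs();print(o['t'],o['position'],GR.T@(o['position'][:2]-GT),o['grip_width'],o['grasp_force'],o['force'])
E
```

```text
13.2667 [ 0.62895569 -0.00445961  0.02990048] [-0.05994545 -0.07954949] 0.01332323893345216 30.067383348941803 [-1.0917273   0.27654458  6.23874141]
```

play_rows(slide=[[0, 0.4, 0], [0, 1.2, 0], [0, 2.1, 0], [0, 3.0, 0], [0, 3.9, 0], [0, 4.8, 0], [0, 5.7, 0], [0, 6.5, 0], [0, 7.1, 0], [0, 7.5, 0]], dr=[[0, 0, 0], [0, 0, 0], [0, 0, 0], [0, 0, 0], [0, 0, 0], [0, 0, 0], [0, 0, 0], [0, 0, 0], [0, 0, 0], [0, 0, 0]])

```text
t: 14.1
position: [0.6473, 0.0688, 0.0299]
ee_rot: [0.0, 0.124, 0.992, -0.0]
force: [-2.1, -1.2, 6.8]
grip_width: 0.0134
grasp_force: 30.3
```

play_rows(slide=[[0, 0.05, 0], [0, 0.05, 0], [0, 0.05, 0]], dr=[[0, 0, 0], [0, 0, 0], [0, 0, 0]])

```text
t: 14.35
position: [0.6475, 0.0694, 0.0299]
ee_rot: [0.0, 0.124, 0.992, 0.001]
force: [-0.5, 1.7, 5.3]
grip_width: 0.0134
grasp_force: 30.2
```

```bash
python3 - <<'E'
from h import *
o=get_obs();print(o['t'],GR.T@(o['position'][:2]-GT),o['grip_width'],o['force'])
E
```

```text
14.35 [ 0.01617588 -0.07921362] 0.013431067721268014 [-0.49889877  1.65840288  5.34676358]
```

play_rows(slide=[[0, 0, 0], [0, 0, 0], [0, 0, 0], [0, 0, 0], [0, 0, 0], [0, 0, 0], [0, 0, 0]], dr=[[0, 0, 0], [0, 0, 0], [0, 0, 0], [0, 0, 0], [0, 0, 0], [0, 0, 0], [0, 0, 0]], hand=0.6)

```text
t: 14.93
position: [0.6473, 0.0687, 0.0292]
ee_rot: [-0.0, 0.125, 0.992, 0.0]
force: [0.7, 0.0, -0.4]
grip_width: 0.051
grasp_force: 0.0
```

play_rows(slide=[[0, 0, -0.8], [0, 0, -2.5], [0, 0, -5], [0, 0, -8], [0, 0, -11], [0, 0, -14], [0, 0, -17], [0, 0, -19], [0, 0, -20], [0, 0, -20]], dr=[[0, 0, 0], [0, 0, 0], [0, 0, 0], [0, 0, 0], [0, 0, 0], [0, 0, 0], [0, 0, 0], [0, 0, 0], [0, 0, 0], [0, 0, 0]])

```text
t: 15.77
position: [0.6483, 0.0688, 0.2322]
ee_rot: [0.002, 0.125, 0.992, 0.001]
force: [0.2, 0.1, -0.9]
grip_width: 0.0513
grasp_force: 0.0
```

```bash
python3 - <<'E'
from h import *
snap('scene','s5');snap('side','d5')
s=cv2.imread('pics/s5.png');d=cv2.imread('pics/d5.png')
cv2.imwrite('pics/c6.png',np.vstack([cv2.resize(s[125:225,330:460],(780,600),interpolation=2)]))
E
```

```text
(no output)
```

View pics/c6.png

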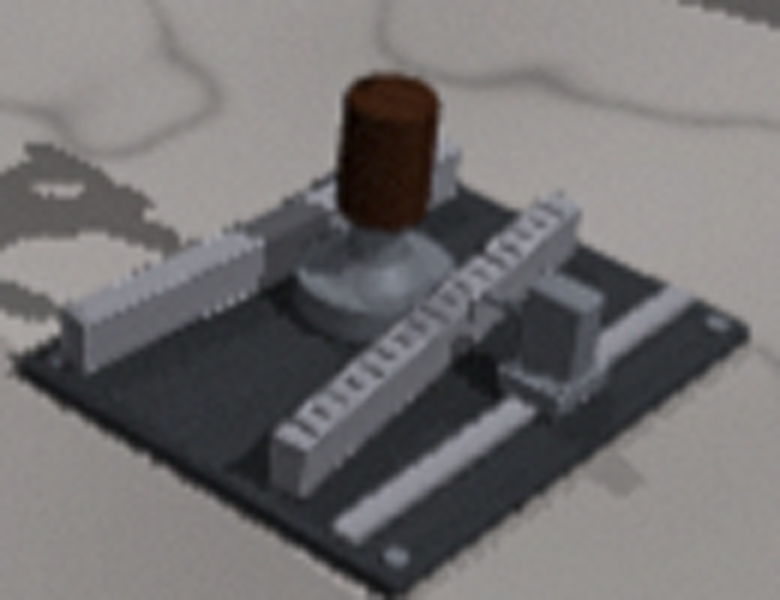

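The tamper is wedged and upright, with its top at crop (392,92). The cursor's grip is beside it at (565,320), and the pointer at (485,310) crosses the bar towards the foot. One last numeric check of both positions.

```bash
python3 - <<'E'
from h import *
px=lambda u,v:(330+u/6-.4,125+v/6-.4)
g=lambda p:(GR.T@(p[:2]-GT)*1000).round(1)
print('top',g(world('s5',*px(392,94),.093)))
print('cursor c',g(world('s5',*px(525,285),.052))+[7,-12],g(world('s5',*px(604,292),.052))+[-7,12],g(world('s5',*px(566,311),.052))+[7,12])
a,b=[np.load(f'pics/{f}.npz')['p'].astype(int) for f in('s1','s5')]
print('tamper-area diff narrow',np.abs(a-b)[230:290,295:332].mean())
E
```

```text
top [18.   1.5]
cursor c [ 16.3 -79.7] [ 17.9 -76.8] [ 14.1 -74.4]
tamper-area diff narrow 9.334384384384384
```

```bash
python3 -c "
from h import *
print(order.close_job())"
```

```text
the job is handed in; nothing more can be done
None
```

I handed the job in at about 16 s: the wide tamper is wedged upright in the slot at about gauge x = 16 mm, the cursor is level with it to within about 2 mm and released, and the arm never went near the narrow tamper.

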